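# Sort a battery into the rotary organiser

## Task

Turn the white lid of the slanted battery organiser until its orange-edged window stands fully over the pocket with the blue tab, then lower the blue battery through the window and let it go so that it lies wholly inside that pocket. Leave the window over the blue pocket, and leave everything else on the table where it is.

Things in the scene. Friction and masses are not known exactly. Their poses are not given: they have to be found in the camera images.
- lid_grip (a point): Centre of the orange grip bar in the middle of the lid, 14 mm above the lid's top face. The bar is 60 mm long, 14 mm thick, 28 mm tall. Axes: x along the bar, towards the window; y across the bar's thickness; z out of the lid along the turning axis, which leans 30 degrees from vertical towards the stand's front.
- lid: Round white lid, 212 mm across, 4.5 mm thick, flat and clear apart from the bar. Origin: on the turning axis, 84 mm below its top face; x points to the window, z is the turning axis. It turns either way without stops, friction about 0.1 N m, and stays where it is left; it may be turned in several grasps.
- window (a point): Centre of the lid's one window, in the plane of the lid's top face, 68 mm from the turning axis; turns with the lid. Axes: x radially outward, y tangential, z out of the lid. The window is a wedge-shaped opening with a flat orange edging, 46 degrees wide, from 36 to 98 mm from the axis (53 mm wide at its centre).
- blue_pocket (a point): The point over the middle of the blue-tabbed pocket where the window's centre must come: in the plane of the lid's top face, 68 mm from the turning axis. Axes: x radially outward, y tangential, z out of the drum along the axis.
- drum: Grey drum under the lid, 212 mm across, 78 mm tall: six 60 degree pockets between 3 mm dividers, 26 to 102 mm from the axis, floors 79 mm below the lid's top face. Each has a coloured floor and a tab sticking out 15 mm at the rim (anticlockwise: blue, yellow, green, white, red, black). Set at a different turn each time and fast in its stand. Origin: underside centre; z its axis, x to the blue tab.
- stand: Fixed slanted stand of the organiser: base 200 x 190 mm, the drum and its tabs overhang it to 125 mm on each side. Its low front is turned away from the robot, to within about 25 degrees. Origin: centre of its underside on the table; its front (the low side, towards which the lid faces) looks to its own -x. The highest point of drum and lid is 195 mm above the table, at the rear.
- blue_cell: The blue-sleeved size D battery standing upright on the table, 33.6 mm in diameter, 61.5 mm tall with its small top nub (58 mm without), 110 to 170 g. Origin: centre of its underside; z up along it.
- blue_cell_mid (a point): Middle of the blue battery, 31 mm above its underside on its axis; z along it.
- red_cell: Bystander: the same size of battery with a red sleeve, upright. Origin: centre of its underside.
- cup: Bystander: red plastic cup, 90 mm across, 115 mm tall, upright. Origin: centre of its underside.
- torch: Bystander: yellow torch standing on its head, 54 mm across, 145 mm tall. Origin: centre of its underside.
- tape_roll: Bystander: roll of brown parcel tape lying flat, 110 mm across, 48 mm tall. Origin: centre of its underside.
- tape_measure: Bystander: yellow tape measure, 75 x 42 mm, 68 mm tall. Origin: centre of its underside.
- screwdriver: Bystander: screwdriver lying on the table, 190 mm long. Origin: at its underside near the middle.
- glue: Bystander: white glue bottle with orange cap, 48 mm across, 140 mm tall. Origin: centre of its underside.

How it is judged:
By the outcome, as a careful person would: the job done as asked, in the order asked, and still so for the second after the job is handed in, with the robot touching nothing.
It also fails if it takes over 59 s, if anything falls off the work surface, if the arm or the gripper's body presses on something with over 40 N, if the wrist force passes 120 N, or if a joint passes its speed limit or range.

## Robot

A 7-joint arm with a two-finger parallel gripper is mounted at the origin on the work surface. World frame = base frame: x ahead of the robot, y to its left, z up, the work surface at z = 0. Lengths are in m, angles in rad, forces in N, time in s.
With the tool pointing down it reaches from about 0.4 to 0.875 m from the base axis. Payload 4.4 kg.
Tool frame: the origin (TCP) lies where the fingers leave the gripper's body, on its centre line; the fingertips stand 73 mm ahead of it and the grasp point (between the pads) lies 54 mm ahead of it; z points along the fingers, y is the direction in which the jaws open and shut (so a half turn about z gives the same grasp; the last joint's range is limited). The gripper opens to 85 mm and grips with 20 to 120 N. Pads are 22 mm wide; open, the fingers measure 114 mm over their backs; the gripper's body (76 mm by 85 mm) begins 54 mm behind the grasp point. The pads swing forward as they close: fully open they stand 13 mm farther back than shut.
Start: joints at [1.272, 0.628, 0.038, 1.517, -0.027, 0.996, -0.02], TCP at [0.15, -0.632, 0.304] pointing down, gripper open.
Joint ranges: [-3.06, 3.06], [-0.37, 2.12], [-1.25, 1.32], [0.18, 2.47], [-1.1, 4.24], [0.23, 1.98], [-2.94, 2.94]. Speed limits (rad/s): [2.57, 2.57, 3.14, 3.14, 3.14, 3.14, 3.14].

## Interface

Orientations are given as a rotation vector (axis times angle).
In Python, from workcell import manip gives the robot as it stands.
- The arm moves only by the tool drive_tool, never from a script. Its argument "deltas" is a list that holds one entry, the list of rows, each a list of 5 numbers: the shift along the tool's x, y, z in m, then the turn about the tool's z in rad, then the opening, from 0 (shut) to 1 (fully open). In form: [[[dx, dy, dz, yaw, grip], ...]]. A call has 1 to 12 rows; each row is the pose to reach, as a shift and turn from the pose commanded when the call began, along the tool's axes at that moment; what a row does not reach only later rows make up. A row lasts 1/12 s, in which the tool goes at most 41.7 mm and 7.16 degrees, less where a joint would pass 70% of its speed; a pose out of reach is approached as far as the arm can. A call with a gripper value outside its range is refused whole. The fingers move at their own pace and stop on an object; "squeeze" is the grip in N (left out, the last holds). Time passes only in rows, so rows that repeat a pose let the fingers close. It gives the time, the measured TCP pose, the force and the opening at its end, in the units of the state.
- manip.observe(): the state, without advancing time (a new reading comes with each control period).
- manip.camera(name): name is "scene" or "top" or "wrist"; returns a dict with "frame" (480x640x3 uint8, blue, green, red), "K" (3x3 intrinsics, pixels), "k1" (the pictures are not rectified: a ray, as slopes to the right and down, at radius r is drawn at 1 + k1 r^2 times it, then the intrinsics apply), "R" (3x3) and "t" (3): a world point X has camera coordinates R X + t; the wrist camera has in their place "hand_eye" (4x4, takes a point from camera to tool coordinates, whose origin is the TCP and whose axes are the flange's). Camera axes: x right, y down, z forward; pixel columns grow to the right and rows downward; lengths in m; the calibration is good to about 2 mm. A picture is of the moment at which its call begins: read the wrist's pose just before it. There is no depth.
- manip.job_done(): hands the job in, once; it reports no verdict.
Trained networks look in a picture, given as the dict that the camera call returned (one of the last four; its "shot" number tells which), for a name from the list of things; names that differ only in an ending like _2 or _b are one class to them, and where a whole thing is asked for, a point or a joint stands for the part that bears it (a point fixed in the world has none). Each returns a list of dicts, best first, with "conf" (0 to 1); they miss things now and then, are a little off and sometimes report something else, mostly with a low value. They report only what shows in the picture. A call takes as long as a camera call.
- manip.find_in(target, picture): "centre" ([column, row] in pixels, amid what is visible of it).
- manip.trace(target, picture): "pixels" (480x640 bool, what is visible of it) and "centre" ([column, row] in pixels, amid what is visible of it).
- manip.spot_point(target, picture): "centre" ([column, row] in pixels: a listed point, or the origin of a listed thing).
The state is a dict: "time": time; "joint_positions": joint angles; "joint_velocities": joint speeds; "joint_efforts": joint torques, N m; "tcp_pos": TCP position; "orientation": TCP orientation; "contact_force": force on the tool from outside, world axes, zero at the start; "wrist_torque": the same for the moment, N m; "gripper_width": finger opening in m.
Only numpy, scipy, OpenCV 4.12 (cv2) and the standard library are available. Lean on these libraries where they do the work, as an engineer would, in place of code of your own. Each camera call takes 0.05 s, during which the arm holds its last target. There are 200 camera calls.

## Working session

There is one attempt and no reset: what is moved stays moved. The work goes in short steps, Python scripts to look and compute and a tool call to move; the robot and the scene stay as the last step left them, time stands still between calls to the robot, and variables do not carry over. Pictures are saved under pics/ and viewed, about 8 in all and at most 12, crops included, and the job is handed in when it is done.

Besides the shell and the picture viewer there is one more tool, called after "Request:" as name([rows], argument=value, ...), one row to a line, values as JSON. drive_tool: Moves the arm, as the interface text tells. Its arguments: {"type":"object","properties":{"deltas":{"type":"array","items":{"type":"array","items":{"type":"array","items":{"type":"number"}}}},"squeeze":{"type":"number"}},"required":["deltas"]}

```bash
ls; mkdir -p pics; cat > h.py <<'E'
import numpy as np, cv2
from workcell import manip
from scipy.spatial.transform import Rotation as Ro
def ray(p,c,st=None):
    K=np.array(c["K"]);k1=c["k1"]
    d=np.array([(p[0]-K[0,2])/K[0,0],(p[1]-K[1,2])/K[1,1]]);u=d.copy()
    for _ in range(30): u=d/(1+k1*(u@u))
    v=np.array([u[0],u[1],1.])
    if "R" in c:
        R=np.array(c["R"]);t=np.array(c["t"]);return -R.T@t,R.T@v/np.linalg.norm(v)
    H=np.array(c["hand_eye"]);Rt=Ro.from_rotvec(st["orientation"]).as_matrix()
    return Rt@H[:3,3]+np.array(st["tcp_pos"]),Rt@H[:3,:3]@v/np.linalg.norm(v)
def atz(r,z): return r[0]+r[1]*(z-r[0][2])/r[1][2]
def tri(rs):
    A=sum(np.eye(3)-np.outer(d,d) for o,d in rs);b=sum((np.eye(3)-np.outer(d,d))@o for o,d in rs)
    return np.linalg.solve(A,b)
def proj(X,c,st=None):
    X=np.asarray(X,float)
    if "R" in c: q=np.array(c["R"])@X+np.array(c["t"])
    else:
        H=np.array(c["hand_eye"]);Rt=Ro.from_rotvec(st["orientation"]).as_matrix()
        q=H[:3,:3].T@(Rt.T@(X-np.array(st["tcp_pos"]))-H[:3,3])
    u=q[:2]/q[2];u=u*(1+c["k1"]*(u@u));K=np.array(c["K"])
    return np.array([K[0,0]*u[0]+K[0,2],K[1,1]*u[1]+K[1,2]])
E
python3 - <<'E'
from h import *
s=manip.observe();print(s)
P={n:manip.camera(n) for n in("scene","top")}
for n,c in P.items():
    cv2.imwrite(f"pics/{n}0.png",c["frame"])
    print(n,"cam pos",-np.array(c["R"]).T@np.array(c["t"]))
for t in["lid_grip","window","blue_pocket","blue_cell_mid","blue_cell","stand","drum","lid","red_cell","cup","torch","tape_roll","tape_measure","screwdriver","glue"]:
    rs=[]
    for n,c in P.items():
        r=manip.spot_point(t,c)
        if r:
            rs.append(ray(r[0]["centre"],c)); print(t,n,np.round(r[0]["centre"],1),round(r[0]["conf"],2),atz(rs[-1],0).round(3))
    if len(rs)==2: print("   tri",tri(rs).round(4))
E
```

```text
pics
{'time': 0.0, 'joint_positions': array([ 1.27220182,  0.62931401,  0.03844196,  1.51838283, -0.02700165,
        0.99631533, -0.01998626]), 'joint_velocities': array([-1.73580225e-04,  1.17037662e-03,  1.06731684e-03,  7.12519904e-04,
        2.34130348e-04, -4.28927619e-05,  6.89943994e-05]), 'joint_efforts': array([ 1.47858507e-03, -5.63416314e+01,  1.22635368e+00, -1.93453950e+01,
        1.08479586e-02,  1.04887705e-02,  1.03488051e-05]), 'tcp_pos': array([ 0.14986839, -0.63197476,  0.30300504]), 'orientation': array([-3.11845952e+00, -3.64648061e-01,  3.81733462e-04]), 'contact_force': array([-0.53441318, -0.22626526, -0.88021261]), 'wrist_torque': array([-0.01856169, -0.0184228 , -0.00305568]), 'gripper_width': 0.08545050893440512}
scene cam pos [1.25341935 0.30756923 1.23794242]
top cam pos [0.48719815 0.0037305  1.55815911]
lid_grip scene [321.4 246.5] 0.63 [ 0.455 -0.033  0.   ]
lid_grip top [322.4 249. ] 0.64 [0.563 0.002 0.   ]
   tri [0.5539 0.0054 0.1517]
window scene [341. 266.] 0.56 [0.496 0.048 0.   ]
window top [299.3 240.8] 0.88 [0.584 0.067 0.   ]
   tri [0.57
[... 1129 characters left out ...]
384.2 359.7] 0.86 [0.72  0.264 0.   ]
torch top [230.2 195.2] 0.56 [0.706 0.263 0.   ]
   tri [ 0.7096  0.2651 -0.0235]
tape_roll scene [186.  203.1] 0.76 [ 0.476 -0.503  0.   ]
tape_roll top [507.  284.1] 0.79 [ 0.48  -0.509  0.   ]
   tri [ 0.4782 -0.5052  0.0025]
tape_measure scene [435.3 363.8] 0.57 [0.677 0.391 0.   ]
tape_measure top [179.3 207.1] 0.76 [0.668 0.404 0.   ]
   tri [ 0.6712  0.398  -0.0064]
screwdriver scene [197.6 277.9] 0.88 [ 0.704 -0.318  0.   ]
screwdriver top [436.6 200.3] 0.6 [ 0.707 -0.312  0.   ]
   tri [ 0.7067 -0.3124  0.0076]
glue scene [172.7 255.2] 0.56 [ 0.666 -0.429  0.   ]
glue top [478.2 218.9] 0.71 [ 0.658 -0.428  0.   ]
   tri [ 0.6603 -0.4334 -0.0106]
```

```bash
python3 - <<'E'
import cv2,numpy as np
a=cv2.imread("pics/scene0.png")[170:330,240:480];b=cv2.imread("pics/top0.png")[160:340,180:420]
a=cv2.resize(a,None,fx=2.5,fy=2.5,interpolation=2);b=cv2.resize(b,None,fx=3.3,fy=3.3,interpolation=2)
cv2.imwrite("pics/a.png",a);cv2.imwrite("pics/b.png",b)
E
```

```text
(no output)
```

View pics/a.png

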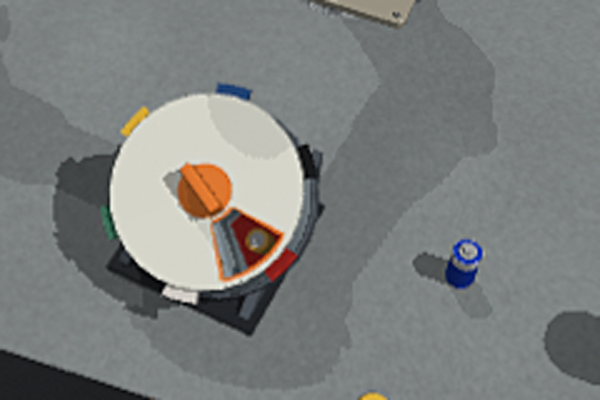

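View pics/b.png

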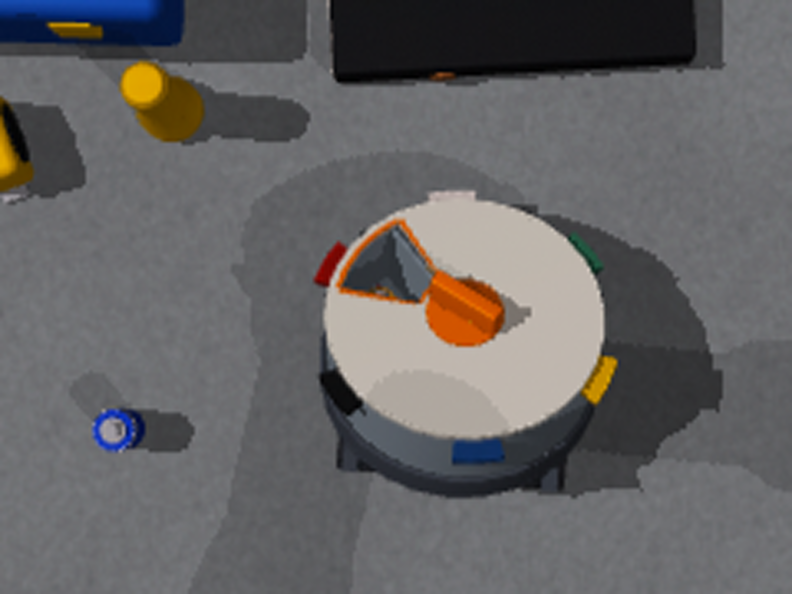

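```bash
cat > fit.py <<'E'
from h import *
from scipy.optimize import least_squares
def frame(p):
    x,y,phi=p[:3]; n=np.array([.5*np.cos(phi),.5*np.sin(phi),np.sqrt(.75)])
    C=np.array([x,y,.195-.106*.5]); up=np.array([-np.cos(phi)*np.sqrt(.75),-np.sin(phi)*np.sqrt(.75),.5])
    return C,n,up,np.cross(n,up)      # angle 0 = uphill, anticlockwise about n
def pt(p,a,r=.068,h=0):
    C,n,u,v=frame(p); return C+r*(np.cos(a)*u+np.sin(a)*v)+h*n
E
python3 - <<'E'
from fit import *
P={n:manip.camera(n) for n in("scene","top")}
obs=[];hull={}
for n,c in P.items():
    for t in["lid_grip","window","blue_pocket","lid"]:
        r=manip.spot_point(t,c)
        if r: obs.append((n,t,r[0]["centre"]))
    m=manip.trace("lid",c)[0]["pixels"].astype(np.uint8)
    h=cv2.convexHull(np.vstack(cv2.findContours(m,0,2)[0])); hull[n]=h.astype(np.float32)
X=lambda p,t:{"lid_grip":pt(p,0,0,.014),"window":pt(p,p[3]),"blue_pocket":pt(p,p[4]),"lid":pt(p,0,0,-.084)}[t]
def res(p):
    e=[]
    for n,t,c in obs: e+=list((proj(X(p,t),P[n])-c))
    for n in P:
        for a in np.arange(0,6.28,.26):
            q=proj(pt(p,a,.106),P[n]); e.append(.7*cv2.pointPolygonTest(hull[n],(float(q[0]),float(q[1])),True))
    return np.array(e)
s=least_squares(res,[.54,0,0.,2.3,0.],loss="soft_l1")
p=s.x;e=res(p);print(p.round(4),np.degrees(p[2:]).round(1),"hull rms",e[2*len(obs):].std().round(2))
for i,o in enumerate(obs): print(o[0],o[1],e[2*i:2*i+2].round(1))
np.save("p.npy",p)
C,n,u,v=frame(p);print("C",C,"grip",pt(p,0,0,.014),"win",pt(p,p[3]),"blue",pt(p,p[4]))
E
```

```text
Traceback (most recent call last):
IndexError: list index out of range
```

```bash
cat > dofit.py <<'E'
from fit import *
P={n:manip.camera(n) for n in("scene","top")}
obs=[];hull={}
for n,c in P.items():
    for t in["lid_grip","window","blue_pocket","lid"]:
        r=manip.spot_point(t,c)
        if r: obs.append((n,t,r[0]["centre"]))
    T=manip.trace("lid",c)
    if T: h=cv2.convexHull(np.vstack(cv2.findContours(T[0]["pixels"].astype(np.uint8),0,2)[0])); hull[n]=h.astype(np.float32)
    print(n,"trace",bool(T))
X=lambda p,t:{"lid_grip":pt(p,0,0,.014),"window":pt(p,p[3]),"blue_pocket":pt(p,p[4]),"lid":pt(p,0,0,-.084)}[t]
def res(p):
    e=[]
    for n,t,c in obs: e+=list((proj(X(p,t),P[n])-c))
    for n in hull:
        for a in np.arange(0,6.28,.26):
            q=proj(pt(p,a,.106),P[n]); e.append(.7*cv2.pointPolygonTest(hull[n],(float(q[0]),float(q[1])),True))
    return np.array(e)
s=least_squares(res,[.54,0,0.,2.3,0.],loss="soft_l1")
p=s.x;e=res(p);print(p.round(4),np.degrees(p[2:]).round(1),"hull rms",e[2*len(obs):].std().round(2))
for i,o in enumerate(obs): print(o[0],o[1],e[2*i:2*i+2].round(1))
np.save("p.npy",p)
C,n,u,v=frame(p);print("C",C,"grip",pt(p,0,0,.014),"win",pt(p,p[3]),"blue",pt(p,p[4]))
E
python3 dofit.py
```

```text
scene trace True
top trace True
[ 0.5424  0.0066 -0.0659  4.1466  0.163 ] [ -3.8 237.6   9.3] hull rms 0.51
scene lid_grip [-0.6 -4.2]
scene window [ 0.1 -0.1]
scene blue_pocket [ 0.2 -1.7]
scene lid [-2.6 -1.5]
top lid_grip [0.5 0. ]
top window [-0.9 -0.9]
top blue_pocket [-0.2 -3.7]
top lid [1.9 0.7]
C [0.54244356 0.00663637 0.142     ] grip [0.54942837 0.00617549 0.15412436] win [0.57772626 0.06183483 0.12377196] blue [ 0.48373414 -0.00055111  0.17554913]
```

Request:
drive_tool([
  [[0.54, -0.528, -0.08, 0, 1], [0.54, -0.528, -0.08, 0, 1], [0.54, -0.528, -0.08, 0, 1], [0.54, -0.528, -0.08, 0, 1], [0.54, -0.528, -0.08, 0, 1], [0.54, -0.528, -0.08, 0, 1], [0.54, -0.528, -0.08, 0, 1], [0.54, -0.528, -0.08, 0, 1], [0.54, -0.528, -0.08, 0, 1], [0.54, -0.528, -0.08, 0, 1], [0.54, -0.528, -0.08, 0, 1], [0.54, -0.528, -0.08, 0, 1]],
])

```text
time: 3.55
tcp_pos: [0.4165, -0.2104, 0.3572]
orientation: [3.12, 0.364, 0.001]
contact_force: [0.2, -1.4, 0.2]
gripper_width: 0.0854
```

```bash
cat > to.py <<'E'
import sys
from h import *
# to.py x y z jaw_heading_deg -> deltas in tool axes
s=manip.observe();R=Ro.from_rotvec(s["orientation"]).as_matrix()
x,y,z,hd=map(float,sys.argv[1:])
d=R.T@(np.array([x,y,z])-s["tcp_pos"])
h=np.degrees(np.arctan2(R[1,1],R[0,1]));dh=hd-h;dh=(dh+180)%360-180
print("t",round(s["time"],2),"tcp",s["tcp_pos"].round(4),"jaw",h.round(1),"tilt",np.degrees(np.arccos(-R[2,2])).round(2),"q",s["joint_positions"].round(2),"w",round(s["gripper_width"],4))
print("F",s["contact_force"].round(1),"-> d",d.round(4),"yaw",round(-np.radians(dh),3))
E
python3 to.py .554 .006 .36 -32.6
```

```text
t 3.55 tcp [ 0.4165 -0.2104  0.3572] jaw -76.7 tilt 0.06 q [ 0.44  0.3  -0.05  1.94  0.02  0.91 -0.95] w 0.0854
F [ 0.2 -1.4  0.2] -> d [ 0.1837 -0.1789 -0.0028] yaw -0.769
```

Request:
drive_tool([
  [[0.184, -0.179, -0.003, -0.769, 0.6], [0.184, -0.179, -0.003, -0.769, 0.6], [0.184, -0.179, -0.003, -0.769, 0.6], [0.184, -0.179, -0.003, -0.769, 0.6], [0.184, -0.179, -0.003, -0.769, 0.6], [0.184, -0.179, -0.003, -0.769, 0.6], [0.184, -0.179, -0.003, -0.769, 0.6], [0.184, -0.179, -0.003, -0.769, 0.6], [0.184, -0.179, -0.003, -0.769, 0.6], [0.184, -0.179, -0.003, -0.769, 0.6], [0.184, -0.179, -0.003, -0.769, 0.6], [0.184, -0.179, -0.003, -0.769, 0.6]],
])

```text
time: 4.55
tcp_pos: [0.553, 0.0028, 0.3598]
orientation: [2.757, 1.504, -0.001]
contact_force: [0.2, 0.1, -0.1]
gripper_width: 0.0513
```

```bash
python3 to.py .554 .006 .26 -32.6; python3 - <<'E'
from fit import *
p=np.load("p.npy");s=manip.observe();c=manip.camera("wrist")
im=c["frame"].copy()
for t in["lid_grip","window","blue_pocket"]:
    r=manip.spot_point(t,c)
    X={"lid_grip":pt(p,0,0,.014),"window":pt(p,p[3]),"blue_pocket":pt(p,p[4])}[t]
    print(t,[(np.round(q["centre"],1),round(q["conf"],2),atz(ray(q["centre"],c,s),X[2]).round(4)) for q in r[:1]],proj(X,c,s).round(1),X.round(4))
for P,col in[([pt(p,a,.106) for a in np.arange(0,6.3,.1)],(255,0,255)),([pt(p,p[3]+a,r) for a,r in[(-.4,.036),(.4,.036),(.4,.098),(-.4,.098)]],(0,255,0)),([C0 for C0 in[pt(p,p[3],.03,.028),pt(p,p[3],-.03,.028)]],(255,0,0))]:
    cv2.polylines(im,[np.int32([proj(q,c,s) for q in P])],True,col,1)
cv2.imwrite("pics/w1.png",im)
E
```

```text
t 4.55 tcp [0.553  0.0028 0.3598] jaw -32.8 tilt 0.05 q [ 0.14  0.44 -0.29  1.71  0.14  1.01 -0.77] w 0.0513
F [ 0.2  0.1 -0.1] -> d [ 0.0034 -0.0009  0.0998] yaw -0.003
lid_grip [(array([313.8, 239.5]), 0.93, array([0.5458, 0.0046, 0.1541]))] [316.4 235.7] [0.5494 0.0062 0.1541]
window [] [309.3 158.1] [0.5777 0.0618 0.1238]
blue_pocket [(array([527.7, 334.1]), 0.69, array([ 0.6557, -0.1572,  0.1755]))] [252.4 291.5] [ 0.4837 -0.0006  0.1755]
```

View pics/w1.png

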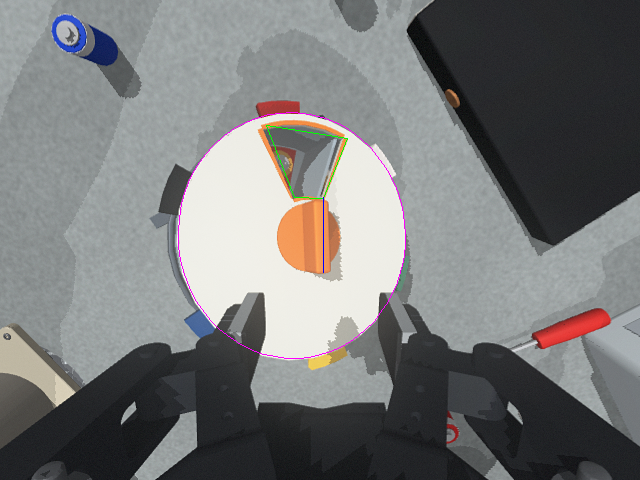

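Request:
drive_tool([
  [[0.003, -0.001, 0.04, -0.003, 0.45], [0.003, -0.001, 0.08, -0.003, 0.42], [0.003, -0.001, 0.105, -0.003, 0.42], [0.003, -0.001, 0.115, -0.003, 0.42], [0.003, -0.001, 0.12, -0.003, 0.42], [0.003, -0.001, 0.12, -0.003, 0.42]],
])

```text
time: 5.25
tcp_pos: [0.5544, 0.0074, 0.2395]
orientation: [-2.753, -1.512, 0.0]
contact_force: [1.0, 0.1, 0.5]
gripper_width: 0.0353
```

```bash
python3 to.py .554 .006 .231 -32.6; python3 - <<'E'
from h import *
c=manip.camera("wrist");cv2.imwrite("pics/w2.png",c["frame"])
E
```

```text
t 5.25 tcp [0.5544 0.0074 0.2395] jaw -32.4 tilt 0.02 q [ 0.1   0.58 -0.25  1.85  0.21  0.73 -0.83] w 0.0353
F [1.  0.1 0.5] -> d [-0.0015  0.0004  0.0085] yaw 0.003
```

View pics/w2.png

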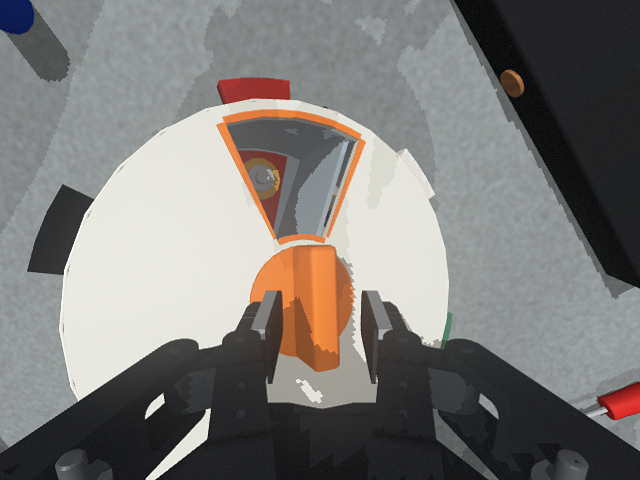

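Request:
drive_tool([
  [[-0.001, 0, 0.004, 0, 0.36], [-0.001, 0, 0.008, 0, 0.32], [-0.001, 0, 0.01, 0, 0.32], [-0.001, 0, 0.01, 0, 0.32]],
], squeeze=20)

```text
time: 5.63
tcp_pos: [0.5537, 0.0065, 0.2297]
orientation: [2.753, 1.513, 0.0]
contact_force: [0.2, 0.5, -0.3]
gripper_width: 0.0276
```

Request:
drive_tool([
  [[0, 0, 0, -0.09, 0.32], [0, 0, 0, -0.18, 0.32], [0, 0, 0, -0.27, 0.32], [0, 0, 0, -0.36, 0.32], [0, 0, 0, -0.45, 0.32], [0, 0, 0, -0.54, 0.32], [0, 0, 0, -0.63, 0.32], [0, 0, 0, -0.72, 0.32], [0, 0, 0, -0.81, 0.32], [0, 0, 0, -0.9, 0.32], [0, 0, 0, -0.98, 0.32], [0, 0, 0, -1.06, 0.32]],
])

```text
time: 6.63
tcp_pos: [0.5536, 0.0068, 0.2319]
orientation: [1.607, 2.698, -0.001]
contact_force: [-7.5, -2.5, 18.9]
gripper_width: 0.0275
```

```bash
python3 to.py .554 .006 .2297 97; python3 - <<'E'
from h import *
c=manip.camera("wrist");cv2.imwrite("pics/w3.png",c["frame"])
E
```

```text
t 6.63 tcp [0.5536 0.0068 0.2319] jaw 28.4 tilt 0.07 q [ 0.29  0.64 -0.55  1.85  0.46  0.78 -0.01] w 0.0275
F [-7.5 -2.5 18.9] -> d [-0.0009  0.      0.0022] yaw -1.197
```

View pics/w3.png

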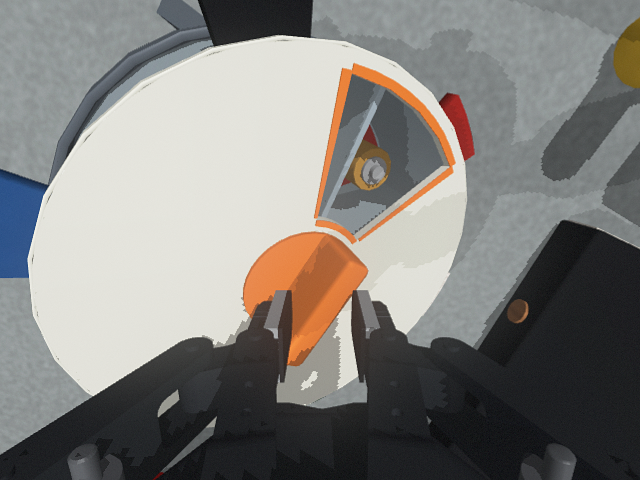

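Request:
drive_tool([
  [[0, 0, -0.004, 0, 0.32], [0, 0, -0.004, -0.11, 0.32], [0, 0, -0.004, -0.22, 0.32], [0, 0, -0.004, -0.33, 0.32], [0, 0, -0.004, -0.44, 0.32], [0, 0, -0.003, -0.55, 0.32], [0, 0, -0.002, -0.66, 0.32], [0, 0, -0.001, -0.77, 0.32], [0, 0, 0, -0.88, 0.32], [0, 0, 0, -0.99, 0.32], [0, 0, 0, -1.1, 0.32], [0, 0, 0, -1.2, 0.32]],
])

```text
time: 7.68
tcp_pos: [0.5636, 0.0094, 0.2367]
orientation: [-0.197, 3.109, 0.007]
contact_force: [14.8, 3.1, 21.0]
gripper_width: 0.0275
```

```bash
python3 to.py .554 .006 .2297 97
```

```text
t 7.68 tcp [0.5636 0.0094 0.2367] jaw 97.3 tilt 1.53 q [ 0.48  0.73 -0.88  1.84  0.72  0.9   0.96] w 0.0275
F [14.8  3.1 21. ] -> d [ 0.0102 -0.0022  0.0067] yaw 0.004
```

```bash
python3 - <<'E'
from h import *
c=manip.camera("wrist");cv2.imwrite("pics/w4.png",c["frame"])
E
```

```text
(no output)
```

View pics/w4.png

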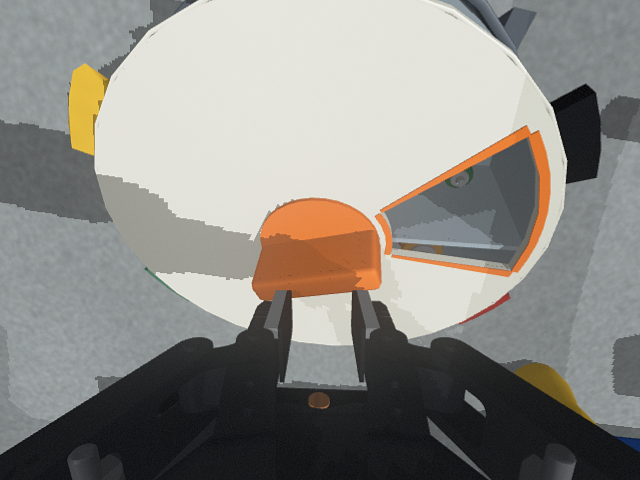

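Request:
drive_tool([
  [[0, 0, -0.03, 0, 0.32], [0, 0, -0.06, 0, 0.0], [0, 0, -0.09, 0, 0.0], [0, 0, -0.1, 0, 0.0], [0, 0, -0.1, 0, 0.0]],
])

```text
time: 8.15
tcp_pos: [0.555, 0.007, 0.3324]
orientation: [-0.192, 3.13, -0.001]
contact_force: [-0.4, -0.5, -1.0]
gripper_width: 0.0003
```

```bash
python3 to.py .5715 .027 .26 97; cat > win.py <<'E'
from fit import *
p=np.load("p.npy");C,n,u,v=frame(p);s=manip.observe();c=manip.camera("wrist");cv2.imwrite("pics/w_last.png",c["frame"])
def ang(px,h=0):
    o,d=ray(px,c,s);X=o+d*((C+h*n-o)@n)/(d@n)-C; return np.degrees(np.arctan2(X@v,X@u)).round(1),np.hypot(X@v,X@u).round(4)
for t,h in[("window",0),("blue_pocket",0),("lid_grip",.014)]:
    for q in manip.spot_point(t,c)[:1]: print(t,np.round(q["centre"]),round(q["conf"],2),"angle,r",ang(q["centre"],h))
# orange edging corners: window region = orange pixels beyond bar
hsv=cv2.cvtColor(c["frame"],cv2.COLOR_BGR2HSV);m=cv2.inRange(hsv,(5,150,90),(20,255,255))
ys,xs=np.nonzero(m);A=[]
for x,y in zip(xs[::3],ys[::3]):
    a,r=ang((x,y))
    if .040<r<.0995: A.append((a,r))
A=np.array(A)
if len(A)>20:
    a=np.deg2rad(A[:,0]);m0=np.degrees(np.angle(np.exp(1j*a).mean()));d=(A[:,0]-m0+180)%360-180
    lo,hi=np.percentile(d,[2,98]);print("edging angles",(m0+lo).round(1),(m0+hi).round(1),"mid",(m0+(lo+hi)/2).round(1))
E
python3 win.py
```

```text
t 8.15 tcp [0.555  0.007  0.3324] jaw 97.0 tilt 0.32 q [ 0.54  0.62 -0.97  1.74  0.57  1.09  1.07] w 0.0003
F [-0.4 -0.5 -1. ] -> d [-0.0184  0.0179  0.0725] yaw 0.0
blue_pocket [320. 148.] 0.63 angle,r (np.float64(11.0), np.float64(0.0681))
lid_grip [320. 240.] 0.72 angle,r (np.float64(143.5), np.float64(0.0014))
edging angles -219.6 -34.9 mid -127.2
```

View pics/w_last.png

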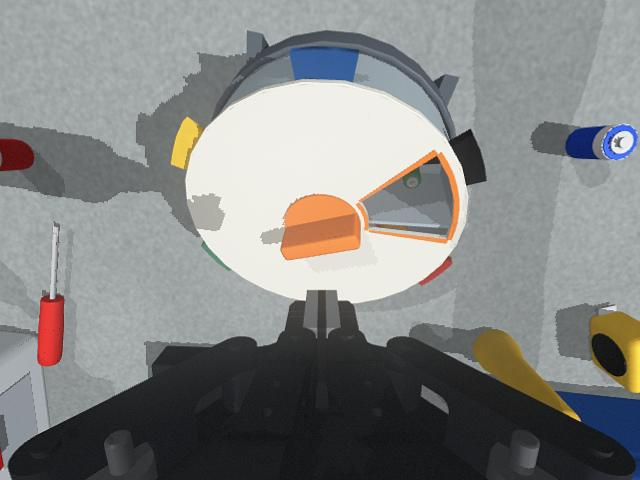

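Request:
drive_tool([
  [[-0.022, 0.02, 0.03, 0, 0], [-0.022, 0.02, 0.06, 0, 0], [-0.022, 0.02, 0.085, 0, 0], [-0.022, 0.02, 0.1, 0, 0], [-0.022, 0.02, 0.11, 0, 0], [-0.022, 0.02, 0.114, 0, 0], [-0.022, 0.02, 0.114, 0, 0]],
])

```text
time: 8.93
tcp_pos: [0.5725, 0.0291, 0.2143]
orientation: [0.194, -3.133, -0.0]
contact_force: [-0.8, -1.0, -0.1]
gripper_width: -0.0003
```

```bash
sed -i 's/\.040<r<\.0995/.060<r<.0995/' win.py; python3 to.py .5705 .0287 .218 97; python3 win.py; for a in ".5543 .0367 .224" ".534 .026 .232"; do python3 to.py $a 97|tail -1;done
```

```text
t 8.93 tcp [0.5725 0.0291 0.2143] jaw 97.1 tilt 0.13 q [ 0.41  0.78 -0.85  1.81  0.73  0.91  0.92] w -0.0003
F [-0.8 -1.  -0.1] -> d [ 0.0021 -0.0002 -0.0037] yaw 0.001
blue_pocket [254.  74.] 0.88 angle,r (np.float64(10.2), np.float64(0.0681))
lid_grip [270. 261.] 0.59 angle,r (np.float64(17.7), np.float64(0.0034))
edging angles -212.7 -35.2 mid -124.0
F [ 0.3 -0.1  0.7] -> d [ 0.0183  0.0097 -0.0074] yaw 0.001
F [ 0.3 -0.1  0.7] -> d [ 0.0397  0.0016 -0.0154] yaw 0.001
```

Request:
drive_tool([
  [[0.004, 0.001, -0.003, 0, 0], [0.008, 0.004, -0.004, 0, 0], [0.013, 0.007, -0.006, 0, 0], [0.018, 0.0095, -0.008, 0, 0], [0.023, 0.0095, -0.01, 0, 0], [0.028, 0.008, -0.012, 0, 0], [0.032, 0.006, -0.0135, 0, 0], [0.036, 0.005, -0.015, 0, 0], [0.038, 0.004, -0.016, 0, 0], [0.039, 0.003, -0.016, 0, 0], [0.039, 0.003, -0.016, 0, 0]],
])

```text
time: 10.05
tcp_pos: [0.534, 0.0283, 0.2324]
orientation: [-0.194, 3.134, 0.002]
contact_force: [0.4, 3.2, 2.8]
gripper_width: 0.0002
```

```bash
python3 to.py .554 .006 .3 97;python3 win.py
```

```text
t 10.05 tcp [0.534  0.0283 0.2324] jaw 97.1 tilt 0.1 q [ 0.45  0.71 -0.88  1.9   0.71  0.88  0.9 ] w 0.0002
F [0.4 3.2 2.8] -> d [-0.0172 -0.0246 -0.0676] yaw 0.002
blue_pocket [259. 196.] 0.82 angle,r (np.float64(9.8), np.float64(0.069))
lid_grip [269. 323.] 0.6 angle,r (np.float64(20.9), np.float64(0.0046))
edging angles -25.7 23.5 mid -1.1
```

View pics/w_last.png

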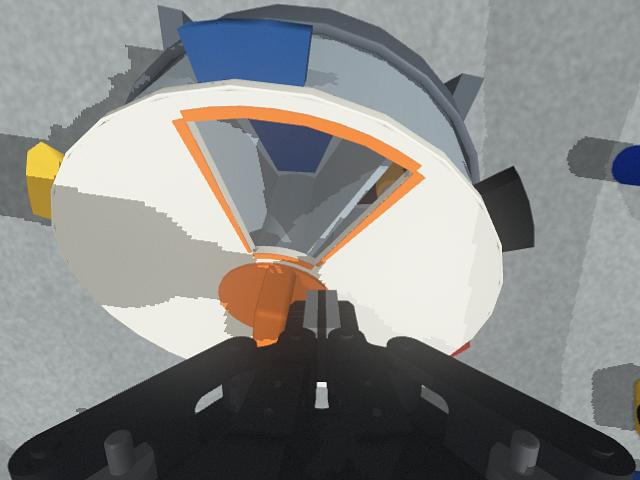

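Request:
drive_tool([
  [[0, -0.0015, 0, 0, 0], [0, -0.003, 0, 0, 0], [0, -0.004, 0, 0, 0], [0, -0.004, 0, 0, 0]],
])

```text
time: 10.58
tcp_pos: [0.5336, 0.0234, 0.2313]
orientation: [0.193, -3.134, -0.0]
contact_force: [-2.1, 4.3, 3.3]
gripper_width: -0.0
```

```bash
python3 to.py .554 .006 .3 97;python3 win.py
```

```text
t 10.58 tcp [0.5336 0.0234 0.2313] jaw 97.1 tilt 0.12 q [ 0.46  0.71 -0.88  1.9   0.71  0.88  0.91] w -0.0
F [-2.1  4.3  3.3] -> d [-0.0179 -0.0198 -0.0688] yaw 0.001
blue_pocket [270. 200.] 0.67 angle,r (np.float64(10.2), np.float64(0.0685))
lid_grip [279. 329.] 0.78 angle,r (np.float64(29.5), np.float64(0.0026))
edging angles -15.4 33.8 mid 9.2
```

Request:
drive_tool([
  [[0, 0.006, -0.005, 0, 0], [0, 0.008, -0.04, 0, 0], [0, 0.008, -0.08, 0, 0.3], [0, 0.04, -0.1, 0, 1], [0.02, 0.08, -0.1, 0, 1], [0.03, 0.12, -0.1, 0, 1], [0.03, 0.16, -0.1, 0, 1], [0.03, 0.2, -0.1, 0, 1], [0.03, 0.22, -0.1, 0, 1], [0.03, 0.22, -0.1, 0, 1]],
])

```text
time: 11.62
tcp_pos: [0.4764, 0.2429, 0.3325]
orientation: [-0.204, 3.133, 0.004]
contact_force: [-0.2, 0.3, 0.8]
gripper_width: 0.0857
```

```bash
python3 to.py .437 .29 .25 97;python3 win.py; python3 - <<'E'
from fit import *
s=manip.observe();c=manip.camera("wrist");b=manip.camera("top");a=manip.camera("scene")
for t,z in[("blue_cell_mid",.031),("blue_cell",0)]:
    for cc,st in[(c,s),(b,None),(a,None)]:
        for q in manip.spot_point(t,cc)[:1]: print(t,np.round(q["centre"]),round(q["conf"],2),atz(ray(q["centre"],cc,st),z).round(4))
E
```

```text
t 11.62 tcp [0.4764 0.2429 0.3325] jaw 97.5 tilt 0.16 q [ 0.09  0.58 -0.96  1.79  0.54  1.06  0.63] w 0.0857
F [-0.2  0.3  0.8] -> d [0.033  0.0517 0.0825] yaw 0.008
lid_grip [ 12. 297.] 0.83 angle,r (np.float64(-6.6), np.float64(0.0012))
edging angles -16.9 163.7 mid 73.4
blue_cell_mid [375. 188.] 0.66 [0.439  0.2884 0.031 ]
blue_cell_mid [422. 278.] 0.51 [0.459  0.2823 0.031 ]
blue_cell [370. 188.] 0.9 [0.4433 0.2881 0.    ]
blue_cell [424. 283.] 0.6 [0.4524 0.2914 0.    ]
```

Request:
drive_tool([
  [[0.015, 0.025, 0.02, 0, 1], [0.029, 0.05, 0.05, 0, 1], [0.029, 0.05, 0.085, 0, 1], [0.029, 0.05, 0.11, 0, 1], [0.029, 0.05, 0.12, 0, 1], [0.029, 0.05, 0.12, 0, 1]],
])

```text
time: 12.77
tcp_pos: [0.442, 0.2832, 0.2096]
orientation: [0.194, -3.132, 0.004]
contact_force: [-0.3, -0.4, 0.4]
gripper_width: 0.0854
```

```bash
python3 to.py .441 .2885 .112 97.5; python3 - <<'E'
from fit import *
s=manip.observe();c=manip.camera("wrist");cv2.imwrite("pics/c1.png",c["frame"])
for t,z in[("blue_cell_mid",.031),("blue_cell",0)]:
        for q in manip.spot_point(t,c)[:1]: print(t,np.round(q["centre"]),round(q["conf"],2),atz(ray(q["centre"],c,s),z).round(4))
m=cv2.inRange(cv2.cvtColor(c["frame"],cv2.COLOR_BGR2HSV),(105,150,60),(130,255,255))
n,l,st,ce=cv2.connectedComponentsWithStats(m);print(st[1:][st[1:,4]>150],proj([.441,.2885,.058],c,s),proj([.441,.2885,0],c,s))
E
```

```text
t 12.77 tcp [0.442  0.2832 0.2096] jaw 97.1 tilt 0.25 q [-0.1   0.72 -0.82  1.94  0.72  0.81  0.37] w 0.0854
F [-0.3 -0.4  0.4] -> d [-0.      0.0056  0.0976] yaw -0.007
blue_cell_mid [327. 248.] 0.96 [0.4416 0.2872 0.031 ]
blue_cell [323. 240.] 0.61 [0.4432 0.2847 0.    ]
[[304 236  47  45 839]] [329.40304864 258.41682672] [327.98302216 237.88958587]
```

View pics/c1.png

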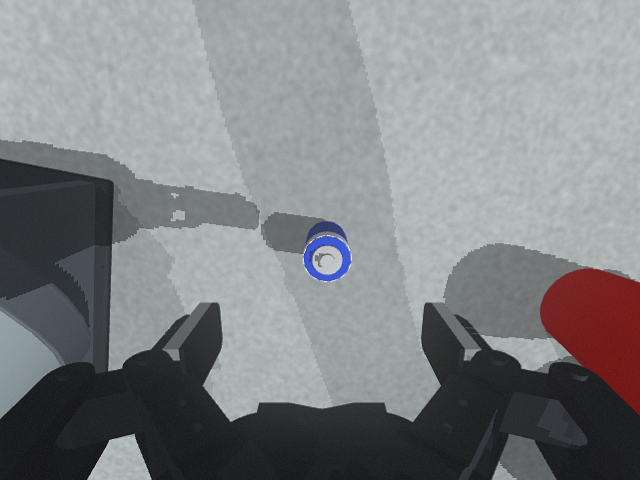

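Request:
drive_tool([
  [[0, 0.0035, 0.03, -0.007, 1], [0, 0.0035, 0.06, -0.007, 1], [0, 0.0035, 0.085, -0.007, 1], [0, 0.0035, 0.0975, -0.007, 1], [0, 0.0035, 0.0975, -0.007, 1], [0, 0.0035, 0.0975, -0.007, 0.2], [0, 0.0035, 0.0975, -0.007, 0.2], [0, 0.0035, 0.0975, -0.007, 0.2], [0, 0.0035, 0.0975, -0.007, 0.2], [0, 0.0035, 0.0975, -0.007, 0.2], [0, 0.0035, 0.0975, -0.007, 0.2]],
], squeeze=40)

```text
time: 13.83
tcp_pos: [0.443, 0.2879, 0.1154]
orientation: [-0.204, 3.133, 0.001]
contact_force: [0.1, -0.8, 6.8]
gripper_width: 0.0319
```

```bash
python3 to.py .441 .287 .35 97.5; python3 - <<'E'
from fit import *
p=np.load("p.npy");C,n,u,v=frame(p)
for a in(9.5,):
  a=np.radians(a)
  for r in(.036,.060,.068,.075,.098): print(r,pt(p,a,r).round(4))
E
```

```text
t 13.83 tcp [0.443  0.2879 0.1154] jaw 97.4 tilt 0.13 q [-0.2   0.85 -0.68  1.99  0.9   0.64  0.22] w 0.0319
F [ 0.1 -0.8  6.8] -> d [ 0.0016 -0.0005 -0.2346] yaw -0.001
0.036 [0.5114 0.0027 0.1598]
0.06 [4.907e-01 1.000e-04 1.716e-01]
0.068 [ 0.4837 -0.0007  0.1755]
0.075 [ 0.4777 -0.0015  0.179 ]
0.098 [ 0.4579 -0.004   0.1903]
```

Request:
drive_tool([
  [[0, 0, -0.04, 0, 0.2], [0, 0, -0.08, 0, 0.2], [0, 0, -0.12, 0, 0.2], [0, 0, -0.16, 0, 0.2], [0, -0.01, -0.2, 0, 0.2], [0, -0.04, -0.235, 0, 0.2], [0, -0.08, -0.245, 0, 0.2], [0, -0.12, -0.245, 0, 0.2], [0, -0.16, -0.245, 0, 0.2], [0, -0.2, -0.245, 0, 0.2], [0, -0.24, -0.245, 0, 0.2], [-0.0007, -0.27, -0.245, 0, 0.2]],
])

```text
time: 14.83
tcp_pos: [0.4776, 0.016, 0.3591]
orientation: [0.2, -3.135, 0.004]
contact_force: [0.3, 0.1, -2.0]
gripper_width: 0.0322
```

```bash
python3 to.py .481 .001 .36 97.4
```

```text
t 14.83 tcp [0.4776 0.016  0.3591] jaw 97.3 tilt 0.15 q [ 0.63  0.48 -1.05  1.89  0.48  1.05  1.08] w 0.0322
F [ 0.3  0.1 -2. ] -> d [-0.0014 -0.0153 -0.0008] yaw -0.002
```

Request:
drive_tool([
  [[-0.001, -0.01, 0, 0, 0.2], [-0.0014, -0.0153, 0.01, 0, 0.2], [-0.0014, -0.0153, 0.02, 0, 0.2], [-0.0014, -0.0153, 0.02, 0, 0.2]],
])

```text
time: 15.17
tcp_pos: [0.48, 0.0058, 0.3371]
orientation: [0.207, -3.131, -0.001]
contact_force: [-0.5, -0.6, -1.7]
gripper_width: 0.0318
```

```bash
python3 to.py .481 .001 .263 97.4; python3 win.py; python3 - <<'E'
from fit import *
c=manip.camera("scene");b=manip.camera("top");s=manip.observe()
rs=[]
for cc in(c,b):
    for q in manip.spot_point("blue_cell_mid",cc)[:1]: rs.append(ray(q["centre"],cc));print(np.round(q["centre"]),round(q["conf"],2),atz(rs[-1],s["tcp_pos"][2]-.084).round(4))
a=cv2.resize(c["frame"][170:300,260:430],None,fx=3,fy=3,interpolation=2);w=cv2.imread("pics/w_last.png")
w=cv2.resize(w[60:,60:560],None,fx=.58,fy=.58)
h=max(a.shape[0],w.shape[0]);o=np.zeros((h,a.shape[1]+w.shape[1],3),np.uint8);o[:a.shape[0],:a.shape[1]]=a;o[:w.shape[0],a.shape[1]:]=w
cv2.imwrite("pics/d.png",o[:, :800]);print(o.shape)
E
```

```text
t 15.17 tcp [0.48   0.0058 0.3371] jaw 97.6 tilt 0.21 q [ 0.63  0.51 -1.03  1.91  0.51  1.01  1.08] w 0.0318
F [-0.5 -0.6 -1.7] -> d [-0.0006 -0.0049  0.0741] yaw 0.003
blue_pocket [311. 256.] 0.9 angle,r (np.float64(9.3), np.float64(0.071))
edging angles -14.8 34.0 mid 9.6
[330. 206.] 0.84 [0.4955 0.0066 0.2554]
(390, 800, 3)
```

View pics/d.png

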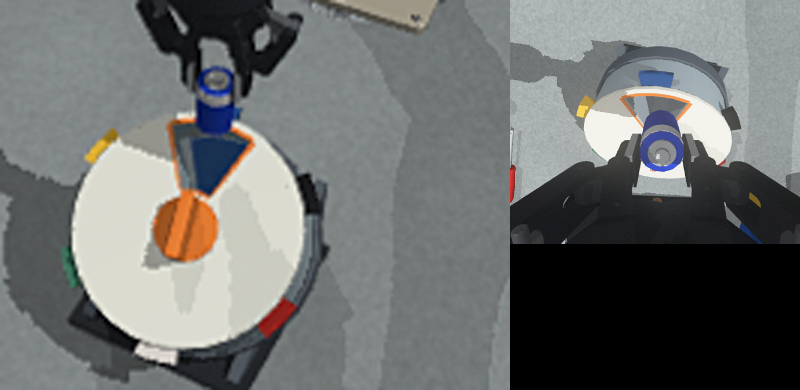

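Request:
drive_tool([
  [[-0.0006, -0.004, 0, 0, 0.2], [-0.0006, -0.004, 0.01, 0, 0.2], [-0.0006, -0.004, 0.022, 0, 0.2], [-0.0006, -0.004, 0.034, 0, 0.2], [-0.0006, -0.004, 0.046, 0, 0.2], [-0.0006, -0.004, 0.055, 0, 0.2], [-0.0006, -0.004, 0.055, 0, 0.2]],
])

```text
time: 16.15
tcp_pos: [0.4813, 0.0008, 0.2817]
orientation: [0.205, -3.131, -0.0]
contact_force: [-0.2, 0.8, -1.5]
gripper_width: 0.0319
```

```bash
python3 to.py .481 .001 .263 97.4
```

```text
t 16.15 tcp [0.4813 0.0008 0.2817] jaw 97.5 tilt 0.25 q [ 0.58  0.58 -0.96  1.98  0.61  0.9   1.  ] w 0.0319
F [-0.2  0.8 -1.5] -> d [0.0002 0.0003 0.0187] yaw 0.002
```

Request:
drive_tool([
  [[0, 0, 0.006, 0, 0.2], [0, 0, 0.012, 0, 0.2], [0, 0, 0.016, 0, 0.2], [0, 0, 0.018, 0, 0.2], [0, 0, 0.018, 0, 0.2]],
])

```text
time: 16.57
tcp_pos: [0.4824, 0.001, 0.2658]
orientation: [0.204, -3.135, 0.0]
contact_force: [0.6, -0.8, -1.1]
gripper_width: 0.0317
```

Request:
drive_tool([
  [[0, 0, 0.002, 0, 0.2], [0, 0, 0.004, 0, 0.2], [0, 0, 0.005, 0, 0.2], [0, 0, 0.005, 0, 0.2]],
])

```text
time: 16.9
tcp_pos: [0.4825, 0.001, 0.261]
orientation: [0.204, -3.135, 0.0]
contact_force: [0.4, -0.3, -1.8]
gripper_width: 0.0316
```

Clear; release here.

Request:
drive_tool([
  [[0, 0, 0, 0, 0.5], [0, 0, 0, 0, 0.6], [0, 0, 0, 0, 0.7], [0, 0, 0, 0, 0.8], [0, 0, 0, 0, 0.8], [0, 0, 0, 0, 0.8], [0, 0, -0.03, 0, 0.8], [0, 0, -0.06, 0, 0.8], [0, 0, -0.1, 0, 0.8], [0, 0, -0.12, 0, 0.8], [0, 0, -0.12, 0, 0.8]],
])

```text
time: 17.82
tcp_pos: [0.4845, 0.0022, 0.3854]
orientation: [-0.203, 3.127, -0.0]
contact_force: [0.4, -0.7, 0.4]
gripper_width: 0.0682
```

```bash
python3 to.py .481 .001 .263 97.4; python3 win.py; python3 - <<'E'
from fit import *
c=manip.camera("scene")
a=cv2.resize(c["frame"][180:300,270:400],None,fx=3.2,fy=3.2,interpolation=2);w=cv2.imread("pics/w_last.png")
w=cv2.resize(w[100:400,140:500],(384,320))
h=max(a.shape[0],w.shape[0]);o=np.zeros((h,a.shape[1]+w.shape[1],3),np.uint8);o[:a.shape[0],:a.shape[1]]=a;o[:w.shape[0],a.shape[1]:]=w
cv2.imwrite("pics/e.png",o);print(o.shape)
E
```

```text
t 17.82 tcp [0.4845 0.0022 0.3854] jaw 97.4 tilt 0.48 q [ 0.68  0.46 -1.07  1.84  0.45  1.11  1.14] w 0.0682
F [ 0.4 -0.7  0.4] -> d [ 0.0047 -0.0006  0.1223] yaw 0.001
window [321. 231.] 0.58 angle,r (np.float64(7.3), np.float64(0.0714))
blue_pocket [318. 233.] 0.64 angle,r (np.float64(9.7), np.float64(0.069))
lid_grip [312. 294.] 0.58 angle,r (np.float64(82.9), np.float64(0.0043))
edging angles -14.6 189.3 mid 87.3
(384, 800, 3)
```

View pics/e.png

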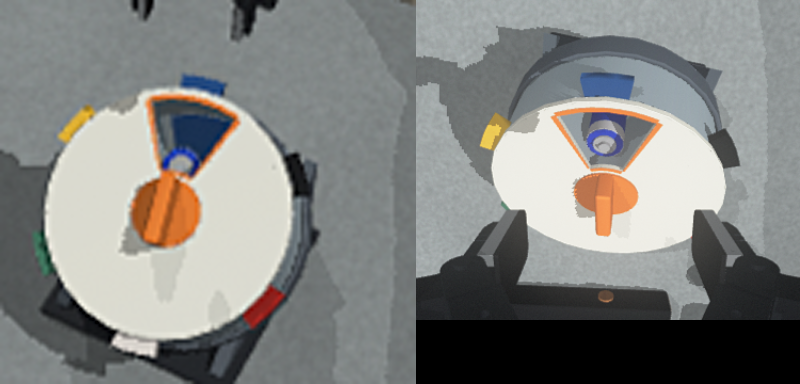

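```bash
python3 - <<'E'
from fit import *
p=np.load("p.npy");C,n,u,v=frame(p);s=manip.observe();c=manip.camera("wrist");a=manip.camera("scene");b=manip.camera("top")
X=tri([ray((326.9,230.6),a),ray((316.3,234),c,s)])
print("top of cell",X.round(4),"above lid top:",((X-C)@n).round(4),"r",np.linalg.norm((X-C)-((X-C)@n)*n).round(4))
# predicted pictures for hub-aligned cell standing on floor vs. measured
for d in(-.0175,0): 
    Y=pt(p,np.radians(9.7),.026+.0168,d);print(d,proj(Y,a).round(1),proj(Y,c,s).round(1))
# lid outline/edging angle with bar excluded
hsv=cv2.cvtColor(c["frame"],cv2.COLOR_BGR2HSV);m=cv2.inRange(hsv,(5,150,90),(20,255,255));A=[]
for y,x in zip(*np.nonzero(m)):
    o,d=ray((x,y),c,s);q=o+d*((C-o)@n)/(d@n)-C;r=np.linalg.norm(q)
    an=np.degrees(np.arctan2(q@v,q@u))
    if .06<r<.1 and abs(an)<60:A.append(an)
lo,hi=np.percentile(A,[1,99]);print("edging",lo.round(1),hi.round(1),"mid",((lo+hi)/2).round(1))
E
```

```text
top of cell [ 0.4871 -0.0033  0.136 ] above lid top: -0.0325 r 0.0463
-0.0175 [327.5 231.2] [320.9 247.9]
0 [326.1 230.2] [319.  261.8]
edging -15.0 34.0 mid 9.5
```

```bash
python3 -c "
from workcell import manip
print(manip.job_done())"
```

```text
the job is handed in; nothing more can be done
None
```

The blue battery is inside the blue-tabbed pocket and the lid's window is left over that pocket. I handed the job in at about 18 s of the 59 s allowed.

- **Turning the lid:** My first attempt, with the fingers loosely around the bar, turned the lid part of the way. The fingers then slipped off the tilted bar, with a force of about 26 N on the tool. I finished the turn by pushing the bar with the closed fingers.
- **Placing the battery:** I gripped the blue battery near its top, lowered it through the window until the fingertips were just above the lid, and released it. I felt no contact on the way down.

**Last checks:**
- **Window:** its centre measured 9.5° (0° being straight uphill) and the blue pocket 9.7°. The slack I worked out is about ±4.6°. One network reading of the window said 7.3°, which disagrees slightly but is still within that slack.
- **Battery:** the pictures show it in the blue pocket under the window. Its top measured about 30 mm below the lid's top face, roughly 15 mm lower than I'd expect if it stood flat against the hub. That fits a rough two-view measurement or a leaning battery, and either way it is inside.
- **Bystanders:** I saw no sign that anything else was touched, but I did not re-measure their positions at the end.

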